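# Scale check: weigh the large block weight and put it away

## Task

Check the bench scale: take the large block weight from its cradle, set it down gently in the middle of the scale's pan, lengthwise between the two low stops, and let go of it there for a second. Then take it again the other way, by its two ends, as the drawer's narrow front slot leaves no room for fingers beside it, lower it gently into that slot until it lies flat on the floor, let go, and push the drawer fully shut. Leave the small weight where it is.

Things in the scene. Friction and masses are not known exactly. Their poses are not given: they have to be found in the camera images.
- weight: large dark steel block weight, 62 (x) x 38 (y) x 34 (z) mm, about 0.6 kg; origin at the centre of its underside, z up. It lies in one of two alike white cradles (either one): base 6 mm thick, 88 x 46 mm, with an upright cheek 32 mm high and 10 mm thick 2 mm from each end of the weight, so there it can be taken only across its 38 mm width
- small_weight: small dark steel block weight in the other cradle, 44 (x) x 28 (y) x 24 (z) mm; origin at the centre of its underside. Not to be moved
- pan (a point): centre of the top face of the scale's steel pan (160 x 160 mm, 52 mm above the table, on a white 190 x 190 mm scale body); z up. Two black stops, 5 mm high, 44 mm long along x and 6 mm thick, stand at y = +43 and -43 mm (inner faces 80 mm apart): the weight goes midway between them, its long side along this y
- slot (a point): centre of the floor of the drawer's front slot, moving with it; x points into the cabinet, y along the slot, z up. Inside it is 48 (x) x 156 (y) mm and 44 mm deep, walls 5 mm, floor 14 mm above the table. The drawer's front panel rises 60 mm above the slot floor, its outer face at x = -41 mm. Behind the slot is a compartment of small disc weights; the cabinet top is 86 mm high
- drawer_handle (a point): middle of the drawer's steel bar handle, moving with the drawer: a bar 11 mm thick, 110 mm long along y, 35 mm in front of the drawer front and 56 mm above the table; x points into the cabinet (the way to push)
- drawer (a joint): how far the drawer is open, m: 0 fully shut, 0.15 fully open
Mind the look-alikes: they are no part of the job. What is shaped like the weight but red or yellow is not meant.

How it is judged:
By the outcome, as a careful person would: the job done as asked, in the order asked, and still so for the second after the job is handed in, with the robot touching nothing.
It also fails if it takes over 72 s, if anything falls off the work surface, if the arm or the gripper's body presses on something with over 40 N, if the wrist force passes 120 N, or if a joint passes its speed limit or range.

## Robot

A 7-joint arm with a two-finger parallel gripper is mounted at the origin on the work surface. World frame = base frame: x ahead of the robot, y to its left, z up, the work surface at z = 0. Lengths are in m, angles in rad, forces in N, time in s.
With the tool pointing down it reaches from about 0.35 to 0.9 m from the base axis. Payload 8.1 kg.
Tool frame: the origin (TCP) lies at the very end of the fingers, on their centre line; the grasp point (between the pads) lies 19 mm behind it; z points along the fingers, y is the line along which they close (so a half turn about z gives the same grasp; the last joint's range is limited). The gripper opens to 92 mm and grips with 3 to 60 N. Pads are 19 mm wide; open, the fingers measure 130 mm over their backs; the gripper's body (75 mm by 190 mm) begins 47 mm behind the grasp point.
Start: joints at [-1.316, 0.434, 0.025, 1.573, -0.012, 1.134, -0.075], TCP at [0.219, 0.585, 0.227] pointing down, gripper open.
Joint ranges: [-2.62, 2.62], [-0.44, 2.09], [-1.27, 1.32], [0.08, 2.57], [-1.32, 4.46], [0.12, 2], [-2.74, 2.74]. Speed limits (rad/s): [2.22, 2.22, 3.01, 3.01, 3.14, 3.14, 3.14].

## Interface

Orientations are given as a rotation vector (axis times angle).
In Python, from cell import readout, cams, job gives the robot as it stands.
- The arm moves only by the tool drive_tool, never from a script. Its argument "commands" is a list of rows, each a list of 3 entries, a list of its own where there are three numbers: the turn, a rotation vector about the tool's x, y, z in rad, then the shift along the tool's x, y, z in cm, then the gripper's target within -1 to 1 (fully open at 1, half-way at 0, shut at -1). A call has 1 to 20 rows; each row is the pose to reach, as a shift and turn from the pose commanded when the call began, along the tool's axes at that moment; what a row does not reach only later rows make up. A row lasts 1/12 s, in which the tool goes at most 41.7 mm and 7.16 degrees, less where a joint would pass 70% of its speed; a pose out of reach is approached as far as the arm can. A call with a gripper value outside its range is refused whole. The fingers move at their own pace and stop on an object; "newtons" is the grip in N (left out, the last holds). Time passes only in rows, so rows that repeat a pose let the fingers close. It gives the time, the measured TCP pose, the force, the opening and the grip force at its end, in the units of the state.
- readout.observe(): the state, without advancing time (a new reading comes with each control period).
- cams.get_image(name): name is "scene" or "side" or "wrist"; returns the picture (420x560x3 uint8, blue, green, red); there is no depth.
- cams.camera_info(name): a dict with "camera_matrix" (3x3 intrinsics, pixels), "R" (3x3) and "t" (3): a world point X has camera coordinates R X + t. Camera axes: x right, y down, z forward; pixel columns grow to the right and rows downward; lengths in m; the calibration is good to about 2 mm. A picture is of the moment at which its call begins: read the wrist's pose just before it. camera_info takes no time and is no camera call; for the wrist camera it gives the pose at the moment of the call.
- job.sign_off(): hands the job in; it is judged then, once.
The state is a dict: "clock": time; "joints": joint angles; "dq": joint speeds; "joint_efforts": joint torques, N m; "position": TCP position; "ee_rot": TCP orientation; "force": force on the tool from outside, world axes, zero at the start; "ft_torque": the same for the moment, N m; "width": opening from 0.0 (shut) to 1.0 (fully open); "gripper_force": force on a finger pad.
Only numpy, scipy, OpenCV 4.12 (cv2) and the standard library are available. Lean on these libraries where they do the work, as an engineer would, in place of code of your own. Each camera call takes 0.05 s, during which the arm holds its last target. There are 200 camera calls.

## Working session

There is one attempt and no reset: what is moved stays moved. The work goes in short steps, Python scripts to look and compute and a tool call to move; the robot and the scene stay as the last step left them, time stands still between calls to the robot, and variables do not carry over. Pictures are saved under pics/ and viewed, at most 11 in all, crops included, and the job is handed in when it is done.

Besides the shell and the picture viewer there is one more tool, called after "Request:" as name(argument=value, ...) on one line, values as JSON. drive_tool: Moves the arm, as the interface text tells. Its arguments: {"type":"object","properties":{"commands":{"type":"array"},"newtons":{"type":"number"}},"required":["commands"]}

```bash
mkdir -p pics; ls; python3 - <<'E'
from cell import readout, cams
import cv2, numpy as np
np.set_printoptions(precision=4,suppress=True)
s=readout.observe(); print({k:np.round(v,3) for k,v in s.items()})
a=cams.get_image("scene"); b=cams.get_image("side")
cv2.imwrite("pics/scene.png",a);cv2.imwrite("pics/side.png",b)
for n in("scene","side","wrist"):
    c=cams.camera_info(n);print(n,c["camera_matrix"],c["R"],c["t"])
E
```

```text
pics
{'clock': np.float64(0.0), 'joints': array([-1.316,  0.435,  0.025,  1.574, -0.012,  1.134, -0.075]), 'dq': array([-0.001,  0.001, -0.003,  0.   ,  0.001, -0.   , -0.   ]), 'joint_efforts': array([  0.   , -66.788,   0.985, -31.443,  -0.061,   0.043,   0.   ]), 'position': array([0.219, 0.585, 0.226]), 'ee_rot': array([-0.559, -3.091,  0.002]), 'force': array([-0.18 ,  0.175, -0.33 ]), 'ft_torque': array([-0.012,  0.031,  0.017]), 'gripper_force': np.float64(0.0), 'width': np.float64(1.006)}
scene [[385.8033   0.     279.1592]
 [  0.     385.8033 209.7522]
 [  0.       0.       1.    ]] [[ 0.7389  0.6738 -0.0007]
 [ 0.4813 -0.5285 -0.6993]
 [-0.4715  0.5164 -0.7148]] [-0.3665 -0.2966  1.2609]
side [[391.6113   0.     279.2199]
 [  0.     391.6113 209.173 ]
 [  0.       0.       1.    ]] [[-0.7739 -0.6333  0.0045]
 [-0.3229  0.3884 -0.863 ]
 [ 0.5448 -0.6694 -0.5051]] [0.414  0.2912 0.5777]
wrist [[299.6429   0.     280.4433]
 [  0.     299.6429 206.2762]
 [  0.       0.       1.    ]] [[ 0.3511  0.9363 -0.0019]
 [ 0.9019 -0.3376  0.2696]
 [ 0.2518 -0.0964 -0.963 ]] [-0.6238 -0.0327  0.3912]
```

View pics/scene.png

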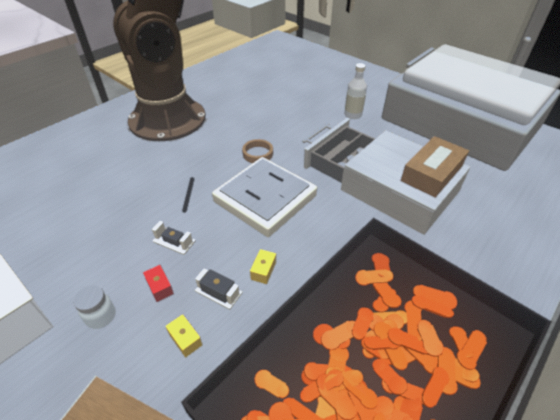

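View pics/side.png

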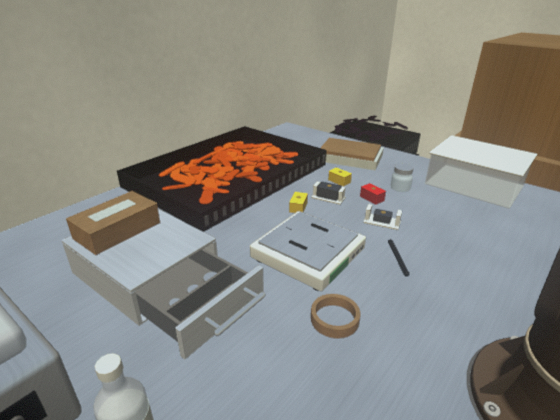

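The scene view shows two dark blocks in white cradles, at about (219,286) and (173,237). The look-alikes are yellow at (183,334) and (263,265), and red at (157,282). The scale pan is at (265,192), the open drawer at (345,150) with its handle at (320,135), and a brown ring at (258,150). The block at (219,286) looks larger, so I'll check it by measuring and in a close crop.

```bash
cat > h.py <<'E'
from cell import readout, cams
import cv2, numpy as np
np.set_printoptions(precision=4,suppress=True)
def ray(c,uv,z):
    K,R,t=c["camera_matrix"],c["R"],np.array(c["t"])
    uv=np.atleast_2d(uv).astype(float)
    d=(np.linalg.inv(K)@np.c_[uv,np.ones(len(uv))].T).T@R
    o=-R.T@t
    return o+d*((z-o[2])/d[:,2])[:,None]
def proj(c,X):
    X=np.atleast_2d(X); p=(X@c["R"].T+np.array(c["t"]))@c["camera_matrix"].T
    return p[:,:2]/p[:,2:]
def tri(c1,p1,c2,p2):
    P=[c["camera_matrix"]@np.c_[c["R"],c["t"]] for c in(c1,c2)]
    X=cv2.triangulatePoints(P[0],P[1],np.float64(p1).reshape(2,1),np.float64(p2).reshape(2,1))
    return (X[:3]/X[3]).ravel()
E
python3 - <<'E'
from h import *
a=cv2.imread("pics/scene.png");b=cv2.imread("pics/side.png")
f=lambda im,x,y,w,h:cv2.resize(im[y:y+h,x:x+w],(400,300),interpolation=cv2.INTER_CUBIC)
o=np.vstack([np.hstack([f(a,140,215,120,90),f(a,290,110,120,90)]),np.hstack([f(b,300,165,120,90),f(b,130,235,160,120)])])
cv2.imwrite("pics/crops.png",o)
s=cams.camera_info("scene");d=cams.camera_info("side")
print(ray(s,[[219,284],[173,236]],.04),ray(s,[[265,189]],.052))
print(ray(d,[[329,190],[382,215]],.04),ray(d,[[308,241]],.052))
E
```

```text
[[ 0.6278 -0.3226  0.04  ]
 [ 0.4575 -0.3079  0.04  ]] [[ 0.5111 -0.0681  0.052 ]]
[[ 0.6008 -0.2979  0.04  ]
 [ 0.4264 -0.2691  0.04  ]] [[ 0.4925 -0.0466  0.052 ]]
```

View pics/crops.png

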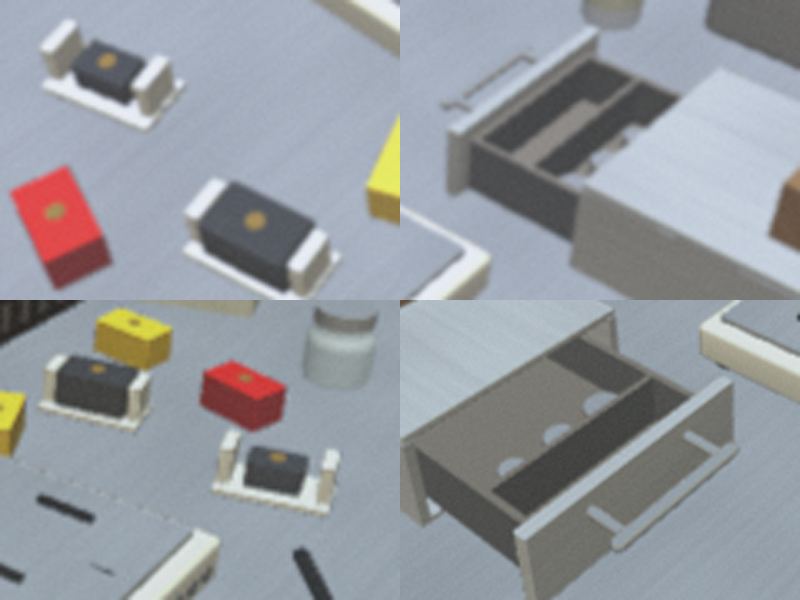

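The crops confirm it. The large block fills its cradle between the cheeks, with its brass dot at scene (216.5,281) and side (329,185.5). The small weight sits loosely in the other cradle at scene (173,234). The drawer handle ends and front panel corners are also visible. I'll triangulate these points next.

```bash
python3 - <<'E'
from h import *
s=cams.camera_info("scene");d=cams.camera_info("side")
for n,p,q in [("dotL",(216.5,281),(329,185.5)),("dotS",(172,233.5),(383,212)),("stopA",(276,177),(319.5,227.5)),("stopB",(252,195),(298,244)),
 ("hndl L",(304.1,141.5),(264.8,295)),("hndl R",(329,127.1),(217.2,333)),("panelL",(305.6,150),(263.2,267)),("panelR",(347.6,119.6),(176.8,329)),]:
    print(n,tri(s,p,d,q))
# cheek/base orientation: long edges of large block in scene
print(ray(s,[[140+185/3.333,215+250/3.333],[140+293/3.333,215+300/3.333]],.006))
print(ray(s,[[140+232/3.333,215+182/3.333],[140+318/3.333,215+225/3.333]],.04))
E
```

```text
dotL [ 0.6173 -0.3215  0.0392]
dotS [ 0.439  -0.301   0.0288]
stopA [ 0.4991 -0.0528  0.079 ]
stopB [ 0.5065 -0.0727  0.0276]
hndl L [0.4549 0.1441 0.0539]
hndl R [0.4596 0.2548 0.0487]
panelL [0.4962 0.1004 0.0694]
panelR [0.4959 0.2996 0.0693]
[[ 0.5831 -0.3528  0.006 ]
 [ 0.6588 -0.3313  0.006 ]]
[[ 0.5872 -0.3124  0.04  ]
 [ 0.6495 -0.2982  0.04  ]]
```

```bash
cat >> h.py <<'E'
from scipy.spatial.transform import Rotation as Ro
def go(p,yaw_y):
    "turn (rad) and shift (cm) in the tool axes to bring TCP to p, pointing down, tool y along +-yaw_y deg"
    s=readout.observe(); R=Ro.from_rotvec(s["ee_rot"])
    best=None
    for k in(0,180):
        a=np.radians(yaw_y+k); y=np.array([np.cos(a),np.sin(a),0]); z=np.array([0,0,-1.]); 
        T=Ro.from_matrix(np.c_[np.cross(y,z),y,z]); w=(R.inv()*T).as_rotvec()
        if best is None or np.linalg.norm(w)<np.linalg.norm(best): best=w
    d=R.inv().apply(np.array(p)-s["position"])*100
    print("pos",s["position"],"clock",s["clock"],"q7",s["joints"][6],"turn",best,"shift cm",d)
E
python3 - <<'E'
from h import *
s=cams.camera_info("scene");d=cams.camera_info("side")
a=cv2.imread("pics/scene.png");b=cv2.imread("pics/side.png")
# black stops in pan region
for c,im,(x,y,w,h) in((s,a,(235,165,60,40)),(d,b,(275,215,65,45))):
    g=cv2.cvtColor(im[y:y+h,x:x+w],cv2.COLOR_BGR2GRAY); m=(g<70).astype(np.uint8)
    n,l,st,ce=cv2.connectedComponentsWithStats(m)
    for i in range(1,n):
        if st[i,4]>12:
            ys,xs=np.where(l==i); P=ray(c,np.c_[xs+x,ys+y],.055)[:,:2]
            q=P-P.mean(0); v=np.linalg.svd(q)[2][0]; print("stop",st[i,4],P.mean(0),np.degrees(np.arctan2(v[1],v[0])))
hsv=cv2.cvtColor(a,cv2.COLOR_BGR2HSV)
m=cv2.inRange(hsv,(22,120,120),(35,255,255)); n,l,st,ce=cv2.connectedComponentsWithStats(m)
for i in range(1,n):
    if st[i,4]>60: print("yellow",ray(s,ce[i],.025))
print("wristpos",[-cams.camera_info("wrist")["R"].T@cams.camera_info("wrist")["t"]])
go([.6173,-.3215,.2],104)
E
```

```text
stop 30 [ 0.5033 -0.1039] -179.1894684908121
stop 37 [ 0.4996 -0.0181] -178.74056290957668
yellow [[ 0.6526 -0.2244  0.025 ]]
yellow [[ 0.6533 -0.4342  0.025 ]]
wristpos [array([0.15  , 0.6107, 0.3843])]
pos [0.2188 0.585  0.226 ] clock 0.1 q7 -0.0750938924419022 turn [-0.0014 -0.0003 -0.6022] shift cm [-69.0775 -70.9434   2.7114]
```

Request:
drive_tool(commands=[[[0, 0, -0.3], [-35, -36, 1.4], 0.35], [[0, 0, -0.6], [-69, -71, 2.6], 0.35], [[0, 0, -0.6], [-69, -71, 2.6], 0.35], [[0, 0, -0.6], [-69, -71, 2.6], 0.35], [[0, 0, -0.6], [-69, -71, 2.6], 0.35], [[0, 0, -0.6], [-69, -71, 2.6], 0.35], [[0, 0, -0.6], [-69, -71, 2.6], 0.35], [[0, 0, -0.6], [-69, -71, 2.6], 0.35], [[0, 0, -0.6], [-69, -71, 2.6], 0.35], [[0, 0, -0.6], [-69, -71, 2.6], 0.35], [[0, 0, -0.6], [-69, -71, 2.6], 0.35], [[0, 0, -0.6], [-69, -71, 2.6], 0.35], [[0, 0, -0.6], [-69, -71, 2.6], 0.35], [[0, 0, -0.6], [-69, -71, 2.6], 0.35], [[0, 0, -0.6], [-69, -71, 2.6], 0.35], [[0, 0, -0.6], [-69, -71, 2.6], 0.35], [[0, 0, -0.6], [-69, -71, 2.6], 0.35], [[0, 0, -0.6], [-69, -71, 2.6], 0.35], [[0, 0, -0.6], [-69, -71, 2.6], 0.35], [[0, 0, -0.6], [-69, -71, 2.6], 0.35]])

```text
clock: 1.77
position: [0.5537, -0.1794, 0.2045]
ee_rot: [0.38, -3.118, -0.0]
force: [1.5, 0.6, 0.8]
width: 0.68
gripper_force: 0.0
```

```bash
python3 -c "
from h import *
go([.6173,-.3215,.2],104)"
```

```text
pos [ 0.5537 -0.1794  0.2045] clock 1.7667 q7 2.1788671792849588 turn [ 0.0003 -0.0003 -0.0019] shift cm [ -2.7621 -15.3204   0.443 ]
```

Request:
drive_tool(commands=[[[0, 0, 0], [-2.8, -15.3, 0.4], 0.35], [[0, 0, 0], [-2.8, -15.3, 0.4], 0.35], [[0, 0, 0], [-2.8, -15.3, 0.4], 0.35], [[0, 0, 0], [-2.8, -15.3, 0.4], 0.35], [[0, 0, 0], [-2.8, -15.3, 0.4], 0.35], [[0, 0, 0], [-2.8, -15.3, 0.4], 0.35]])

```text
clock: 2.27
position: [0.6166, -0.3216, 0.1995]
ee_rot: [0.374, -3.117, 0.0]
force: [-1.0, 1.7, 0.1]
width: 0.676
gripper_force: 0.0
```

```bash
python3 - <<'E'
from h import *
c=cams.camera_info("wrist"); im=cams.get_image("wrist"); cv2.imwrite("pics/w1.png",im)
go([.6173,-.3215,.2],104)
print(proj(c,[[.6173,-.3215,.04]]))
g=cv2.cvtColor(im,cv2.COLOR_BGR2GRAY); m=(g<75).astype(np.uint8)
n,l,st,ce=cv2.connectedComponentsWithStats(m)
for i in range(1,n):
    if st[i,4]>300: print(st[i],ce[i],ray(c,ce[i],.04))
E
```

```text
pos [ 0.6169 -0.3195  0.1998] clock 2.3167 q7 2.382371653448192 turn [ 0.0011 -0.0012 -0.0033] shift cm [ 0.005  -0.1999 -0.0188]
[[280.2105 193.5049]]
[508 115  26  45 429] [520.5571 137.1096] [[ 0.5005 -0.0939  0.04  ]]
[    0   205   560   215 57388] [303.4626 326.7493] [[ 0.7751 -0.2536  0.04  ]]
```

View pics/w1.png

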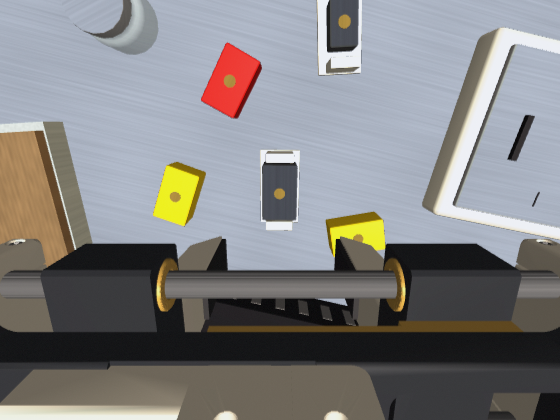

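The wrist view shows the large weight in its cradle at (279.5,193.5), within 1 px of the prediction. It lies between the fingers, square to them, with the yellow blocks at (175,197) and (358,237) clear. I'll refine the yaw and then descend.

```bash
python3 - <<'E'
from h import *
im=cv2.imread("pics/w1.png"); c=cams.camera_info("wrist")
g=cv2.cvtColor(im,cv2.COLOR_BGR2GRAY)[150:232,250:310]; m=(g<90).astype(np.uint8)
n,l,st,ce=cv2.connectedComponentsWithStats(m); i=1+np.argmax(st[1:,4])
ys,xs=np.where(l==i); r=cv2.minAreaRect(np.float32(np.c_[xs+250,ys+150])); print(r)
P=ray(c,cv2.boxPoints(r),.04); print(P, P.mean(0))
for a,b in((0,1),(1,2)): v=P[b]-P[a]; print(np.linalg.norm(v),np.degrees(np.arctan2(v[1],v[0])))
m=cv2.inRange(cv2.cvtColor(im,cv2.COLOR_BGR2HSV),(10,80,80),(25,255,255))[185:203,270:290]; ys,xs=np.where(m>0); print(ray(c,[xs.mean()+270,ys.mean()+185],.04))
go([.6173,-.3215,.012],104)
E
```

```text
((279.0, 191.0), (58.0, 34.0), 90.0)
[[ 0.589  -0.3461  0.04  ]
 [ 0.5805 -0.3111  0.04  ]
 [ 0.6429 -0.2949  0.04  ]
 [ 0.652  -0.3318  0.04  ]] [ 0.6161 -0.321   0.04  ]
0.035993883806405585 103.7577867093748
0.06456535446095009 14.561198025202936
[[ 0.6178 -0.3206  0.04  ]]
pos [ 0.6169 -0.3195  0.1998] clock 2.3167 q7 2.382371653448192 turn [ 0.0011 -0.0012 -0.0033] shift cm [-0.0177 -0.2208 18.7812]
```

Request:
drive_tool(commands=[[[0, 0, 0], [0, -0.1, 4], 0.35], [[0, 0, 0], [0, -0.1, 8], 0.35], [[0, 0, 0], [0, -0.1, 12], 0.35], [[0, 0, 0], [0, -0.1, 14], 0.35], [[0, 0, 0], [0, -0.1, 15.5], 0.35], [[0, 0, 0], [0, -0.1, 16.7], 0.35], [[0, 0, 0], [0, -0.1, 17.6], 0.35], [[0, 0, 0], [0, -0.1, 18.2], 0.35], [[0, 0, 0], [0, -0.1, 18.6], 0.35], [[0, 0, 0], [0, -0.1, 18.6], 0.35], [[0, 0, 0], [0, -0.1, 18.6], 0.35]])

```text
clock: 3.23
position: [0.618, -0.3205, 0.0156]
ee_rot: [-0.379, 3.118, -0.001]
force: [0.4, 0.1, -0.1]
width: 0.676
gripper_force: 0.0
```

Request:
drive_tool(commands=[[[0, 0, 0], [0, 0, 0], -0.1], [[0, 0, 0], [0, 0, 0], -0.2], [[0, 0, 0], [0, 0, 0], -0.4], [[0, 0, 0], [0, 0, 0], -0.6], [[0, 0, 0], [0, 0, 0], -0.6], [[0, 0, 0], [0, 0, 0], -0.6]], newtons=25)

```text
clock: 3.73
position: [0.618, -0.3211, 0.0153]
ee_rot: [-0.379, 3.118, -0.002]
force: [0.9, -2.5, 1.1]
width: 0.412
gripper_force: 25.0
```

Request:
drive_tool(commands=[[[0, 0, 0], [0, 0, -0.5], -0.6], [[0, 0, 0], [0, 0, -1.5], -0.6], [[0, 0, 0], [0, 0, -3], -0.6], [[0, 0, 0], [0, 0, -5], -0.6], [[0, 0, 0], [0, 0, -7.5], -0.6], [[0, 0, 0], [0, 0, -10], -0.6], [[0, 0, 0.1], [0.5, 1.5, -12], -0.6], [[0, 0, 0.22], [1, 3, -14], -0.6], [[0, 0, 0.34], [2, 5, -15], -0.6], [[0, 0, 0.46], [2.7, 7.5, -15], -0.6], [[0, 0, 0.58], [3.6, 10, -15], -0.6], [[0, 0, 0.7], [4.5, 12.5, -15], -0.6], [[0, 0, 0.82], [5.4, 15, -15], -0.6], [[0, 0, 0.94], [6.1, 17, -15], -0.6], [[0, 0, 1.06], [6.7, 18.5, -15], -0.6], [[0, 0, 1.18], [7, 19.4, -15], -0.6], [[0, 0, 1.3], [7, 19.4, -15], -0.6], [[0, 0, 1.42], [7, 19.4, -15], -0.6], [[0, 0, 1.54], [7, 19.4, -15], -0.6], [[0, 0, 1.66], [7, 19.4, -15], -0.6]], newtons=40)

```text
clock: 5.4
position: [0.5023, -0.1478, 0.1651]
ee_rot: [-2.05, -2.378, -0.001]
force: [-0.3, -0.7, -6.3]
width: 0.41
gripper_force: 40.0
```

Request:
drive_tool(commands=[[[0, 0, 0.12], [0, 0, 0], -0.6], [[0, 0, 0.12], [0, 0, 0], -0.6], [[0, 0, 0.12], [0, 0, 0], -0.6]])

```text
clock: 5.65
position: [0.5026, -0.1481, 0.1648]
ee_rot: [-2.179, -2.261, 0.0]
force: [0.3, 0.5, -6.9]
width: 0.411
gripper_force: 40.0
```

```bash
python3 - <<'E'
from h import *
c=cams.camera_info("wrist"); im=cams.get_image("wrist"); cv2.imwrite("pics/w2.png",im)
go([.5015,-.061,.0613],2)
g=cv2.cvtColor(im,cv2.COLOR_BGR2GRAY); m=(g<70).astype(np.uint8)
n,l,st,ce=cv2.connectedComponentsWithStats(m)
for i in range(1,n):
    if st[i,4]>60:
        ys,xs=np.where(l==i); r=cv2.minAreaRect(np.float32(np.c_[xs,ys])); P=ray(c,cv2.boxPoints(r),.056)
        e=[P[1]-P[0],P[2]-P[1]]; v=max(e,key=np.linalg.norm)
        print(st[i],P.mean(0),[np.linalg.norm(k) for k in e],np.degrees(np.arctan2(v[1],v[0])))
E
```

```text
pos [ 0.5027 -0.1483  0.1649] clock 5.7 q7 0.6386850167577967 turn [-0.0006 -0.0007  0.0026] shift cm [ 8.7168  0.2132 10.364 ]
[ 99   0  56  11 361] [0.3756 0.0083 0.056 ] [np.float64(0.04275194596524718), np.float64(0.006859951287334519)] 2.047602149379777
[    0    22   560   398 56691] [ 0.5021 -0.2023  0.056 ] [np.float64(0.44157202284132235), np.float64(0.4181951274725914)] 2.0522168331063195
[260 154  49   7 290] [ 0.503  -0.1049  0.056 ] [np.float64(0.04237052366021828), np.float64(0.005272985219355343)] 2.083700834670554
[ 242  199   77   17 1127] [ 0.5011 -0.151   0.056 ] [np.float64(0.015416162385112666), np.float64(0.06988896432295211)] 2.0961958221647357
[232 298  13  28 207] [ 0.461  -0.2648  0.056 ] [np.float64(0.012091232586941173), np.float64(0.0321312120548536)] -79.44603823410957
[320 298  10  20 139] [ 0.5504 -0.2561  0.056 ] [np.float64(0.009108628261875912), np.float64(0.022294899990767583)] -85.42509837665278
```

View pics/w2.png

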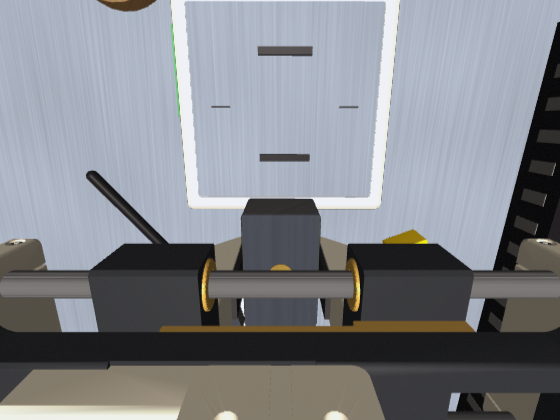

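The weight is held square at (281,250). The stops are at (284.5,157) and (285,50.5), and the centre marks at (220,106) and (348,106).

```bash
python3 - <<'E'
from h import *
c=cams.camera_info("wrist")
P=ray(c,[[284.5,157],[285,50.5],[220,106.5],[348,106.5]],.057);P2=ray(c,[[220,106.5],[348,106.5]],.052)
print(P,P[:2].mean(0),P2.mean(0), np.degrees(np.arctan2(*(P[1]-P[0])[1::-1])), np.degrees(np.arctan2(*(P2[1]-P2[0])[1::-1])))
# held weight: far top edge corners at tool: px (248,200),(316,200) vs TCP
print(ray(c,[[248,200],[316,200]],.165+.025))
go([P[:2].mean(0)[0],P[:2].mean(0)[1],.0613],2)
E
```

```text
[[ 0.5036 -0.1049  0.057 ]
 [ 0.5006 -0.0198  0.057 ]
 [ 0.4475 -0.0646  0.057 ]
 [ 0.5554 -0.0607  0.057 ]] [ 0.5021 -0.0624  0.057 ] [ 0.5015 -0.0624  0.052 ] 92.04032693729027 2.0991242761575295
[[ 0.4855 -0.1105  0.19  ]
 [ 0.5166 -0.1093  0.19  ]]
pos [ 0.5027 -0.1483  0.1649] clock 5.7 q7 0.6386850167577967 turn [-0.0006 -0.0007  0.0026] shift cm [ 8.5795  0.265  10.3639]
```

```bash
python3 - <<'E'
from h import *
c=cams.camera_info("wrist")
s=readout.observe()["position"]
a=ray(c,[[248,199.5],[316,199.5]],.1555); b=ray(c,[[243,214],[320,214]],.1895)
print(a,np.linalg.norm(a[1]-a[0]),b,np.linalg.norm(b[1]-b[0]),s)
E
```

```text
[[ 0.4819 -0.1192  0.1555]
 [ 0.5211 -0.1178  0.1555]] 0.03926805120040292 [[ 0.4831 -0.1175  0.1895]
 [ 0.519  -0.1161  0.1895]] 0.035933394833012444 [ 0.5027 -0.1483  0.1649]
```

Request:
drive_tool(commands=[[[0, 0, 0], [2, 0.1, 0], -0.6], [[0, 0, 0], [5, 0.2, 1], -0.6], [[0, 0, 0], [7.5, 0.3, 3], -0.6], [[0, 0, 0], [8.6, 0.3, 5], -0.6], [[0, 0, 0], [8.6, 0.3, 7], -0.6], [[0, 0, 0], [8.6, 0.3, 8.5], -0.6], [[0, 0, 0], [8.6, 0.3, 9.3], -0.6], [[0, 0, 0], [8.6, 0.3, 9.6], -0.6], [[0, 0, 0], [8.6, 0.3, 9.8], -0.6], [[0, 0, 0], [8.6, 0.3, 9.9], -0.6], [[0, 0, 0], [8.6, 0.3, 10.0], -0.6], [[0, 0, 0], [8.6, 0.3, 10.05], -0.6], [[0, 0, 0], [8.6, 0.3, 10.1], -0.6]])

```text
clock: 6.78
position: [0.5036, -0.0627, 0.0643]
ee_rot: [2.184, 2.257, 0.001]
force: [-0.5, -0.2, -7.6]
width: 0.408
gripper_force: 40.0
```

Request:
drive_tool(commands=[[[0, 0, 0], [0, 0, 0.05], -0.6], [[0, 0, 0], [0, 0, 0.1], -0.6], [[0, 0, 0], [0, 0, 0.12], -0.6]])

```text
clock: 7.03
position: [0.5033, -0.0626, 0.0627]
ee_rot: [2.184, 2.258, 0.0]
force: [-0.3, 1.1, -6.9]
width: 0.413
gripper_force: 40.0
```

Request:
drive_tool(commands=[[[0, 0, 0], [0, 0, 0.05], -0.6], [[0, 0, 0], [0, 0, 0.1], -0.6], [[0, 0, 0], [0, 0, 0.13], -0.6], [[0, 0, 0], [0, 0, 0.13], -0.6]])

```text
clock: 7.37
position: [0.5032, -0.0627, 0.0613]
ee_rot: [-2.185, -2.258, -0.0]
force: [-1.1, 0.1, -5.6]
width: 0.41
gripper_force: 40.0
```

Request:
drive_tool(commands=[[[0, 0, 0], [0, 0, 0.04], -0.6], [[0, 0, 0], [0, 0, 0.08], -0.6], [[0, 0, 0], [0, 0, 0.08], -0.6]])

```text
clock: 7.62
position: [0.5033, -0.0627, 0.0612]
ee_rot: [-2.184, -2.257, -0.001]
force: [-4.6, 1.5, 8.3]
width: 0.407
gripper_force: 40.0
```

Request:
drive_tool(commands=[[[0, 0, 0], [0, 0, -0.04], -0.6], [[0, 0, 0], [0, 0, -0.04], -0.2], [[0, 0, 0], [0, 0, -0.04], 0.0], [[0, 0, 0], [0, 0, -0.04], 0.2], [[0, 0, 0], [0, 0, -0.04], 0.35], [[0, 0, 0], [0, 0, -0.04], 0.35], [[0, 0, 0], [0, 0, -2], 0.35], [[0, 0, 0], [0, 0, -5], 0.35], [[0, 0, 0], [-3, 0, -8], 0.6], [[0, 0, 0], [-6, 0, -11], 0.8], [[0, 0, 0], [-9, 0, -13], 1], [[0, 0, 0], [-9, 0, -13], 1], [[0, 0, 0], [-9, 0, -13], 1], [[0, 0, 0], [-9, 0, -13], 1], [[0, 0, 0], [-9, 0, -13], 1], [[0, 0, 0], [-9, 0, -13], 1], [[0, 0, 0], [-9, 0, -13], 1], [[0, 0, 0], [-9, 0, -13], 1], [[0, 0, 0], [-9, 0, -13], 1]])

```text
clock: 9.2
position: [0.5061, -0.1522, 0.1902]
ee_rot: [-2.184, -2.258, 0.001]
force: [0.5, -0.4, 0.4]
width: 1.002
gripper_force: 0.0
```

```bash
python3 - <<'E'
from h import *
c=cams.camera_info("wrist"); im=cams.get_image("wrist"); cv2.imwrite("pics/w3.png",im)
s=cams.get_image("scene"); cv2.imwrite("pics/scene2.png",s)
st=readout.observe(); print(st["position"],st["joints"],st["clock"])
E
```

```text
[ 0.5062 -0.1524  0.1904] [-0.446   0.3989  0.8685  1.9032 -0.3592  1.0031  0.6145] 9.3
```

View pics/w3.png

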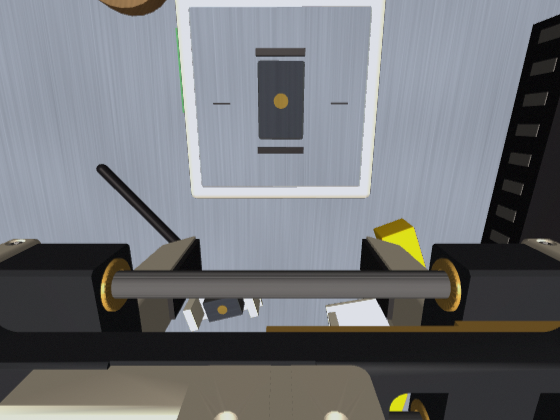

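The weight stands between the stops at (281,101) with the stops at (281,52) and (281,150). The gap ends look nearly even once parallax is allowed for. I'll measure it now.

```bash
python3 - <<'E'
from h import *
im=cv2.imread("pics/w3.png"); c=cams.camera_info("wrist")
P=ray(c,[[280,52],[280.5,150.5]],.057); print("pan",P.mean(0),P)
m=cv2.inRange(cv2.cvtColor(im,cv2.COLOR_BGR2HSV),(10,80,80),(25,255,255))[90:112,270:292]; ys,xs=np.where(m>0)
W=ray(c,[xs.mean()+270,ys.mean()+90],.086); print("dot",W)
g=cv2.cvtColor(im,cv2.COLOR_BGR2GRAY)[58:145,250:312]; b=(g<90).astype(np.uint8)
r=cv2.minAreaRect(np.float32(np.argwhere(b)[:,::-1]+[250,58])); Q=ray(c,cv2.boxPoints(r),.086); print(r,Q.mean(0),Q)
go([*W[0,:2],.062],92)
E
```

```text
pan [ 0.502 -0.063  0.057] [[ 0.5004 -0.0201  0.057 ]
 [ 0.5036 -0.1059  0.057 ]]
dot [[ 0.5023 -0.0626  0.086 ]]
((280.9999694824219, 99.49999237060547), (45.99999237060547, 76.99998474121094), -0.0) [ 0.5027 -0.0626  0.086 ] [[ 0.484  -0.0934  0.086 ]
 [ 0.4833 -0.0331  0.086 ]
 [ 0.5201 -0.0319  0.086 ]
 [ 0.5233 -0.0921  0.086 ]]
pos [ 0.5062 -0.1524  0.1904] clock 9.3 q7 0.614531615853467 turn [-0.0002  0.0002  1.5692] shift cm [ 8.9945 -0.0862 12.8397]
```

Request:
drive_tool(commands=[[[0, 0, 0.12], [2, 0, 0], 1], [[0, 0, 0.24], [4, 0, 0], 1], [[0, 0, 0.36], [6, 0, 0], 1], [[0, 0, 0.48], [8, 0, 0], 1], [[0, 0, 0.6], [9, -0.05, 0], 1], [[0, 0, 0.72], [9, -0.05, 0], 1], [[0, 0, 0.84], [9, -0.05, 0], 1], [[0, 0, 0.96], [9, -0.05, 0], 1], [[0, 0, 1.08], [9, -0.05, 0], 1], [[0, 0, 1.2], [9, -0.05, 0], 1], [[0, 0, 1.32], [9, -0.05, 1], 1], [[0, 0, 1.44], [9, -0.05, 2.5], 1], [[0, 0, 1.54], [9, -0.05, 4], 1], [[0, 0, 1.57], [9, -0.05, 5], 1], [[0, 0, 1.57], [9, -0.05, 6], 1], [[0, 0, 1.57], [9, -0.05, 6], 1], [[0, 0, 1.57], [9, -0.05, 6], 1]])

```text
clock: 10.72
position: [0.5026, -0.0628, 0.1305]
ee_rot: [3.141, 0.056, -0.001]
force: [0.5, -0.3, 0.4]
width: 0.996
gripper_force: 0.0
```

```bash
python3 - <<'E'
from h import *
go([.503,-.0626,.062],92)
E
```

```text
pos [ 0.5026 -0.0628  0.1305] clock 10.7167 q7 -0.7422927564012668 turn [-0.      0.0006  0.001 ] shift cm [ 0.0469 -0.0223  6.8492]
```

Request:
drive_tool(commands=[[[0, 0, 0], [0, 0, 1.5], 1], [[0, 0, 0], [0, 0, 3], 1], [[0, 0, 0], [0, 0, 4.4], 1], [[0, 0, 0], [0, 0, 5.4], 1], [[0, 0, 0], [0, 0, 6.1], 1], [[0, 0, 0], [0, 0, 6.5], 1], [[0, 0, 0], [0, 0, 6.75], 1], [[0, 0, 0], [0, 0, 6.8], 1], [[0, 0, 0], [0, 0, 6.8], 1]])

```text
clock: 11.47
position: [0.503, -0.0628, 0.0629]
ee_rot: [-3.141, -0.053, -0.001]
force: [0.1, 0.6, -0.4]
width: 0.998
gripper_force: 0.0
```

Request:
drive_tool(commands=[[[0, 0, 0], [0, 0, 0], 0.6], [[0, 0, 0], [0, 0, 0], 0.4], [[0, 0, 0], [0, 0, 0], 0.2], [[0, 0, 0], [0, 0, 0], 0.1], [[0, 0, 0], [0, 0, 0], 0.1], [[0, 0, 0], [0, 0, 0], 0.1], [[0, 0, 0], [0, 0, 0], 0.1]], newtons=40)

```text
clock: 12.05
position: [0.5028, -0.0627, 0.0626]
ee_rot: [-3.141, -0.053, -0.0]
force: [-0.6, 0.9, 2.8]
width: 0.675
gripper_force: 40.0
```

Request:
drive_tool(commands=[[[0, 0, 0], [0, 0, -0.5], 0.1], [[0, 0, 0], [0, 0, -1.5], 0.1], [[0, 0, 0], [0, 0, -3.5], 0.1], [[0, 0, 0], [0, 0, -6], 0.1], [[0, 0, 0], [-0.4, -2, -8.5], 0.1], [[0, 0, 0], [-1, -5, -10.5], 0.1], [[0, 0, 0.035], [-1.7, -8, -11], 0.1], [[0, 0, 0.035], [-2.5, -11.5, -11], 0.1], [[0, 0, 0.035], [-3.3, -15, -11], 0.1], [[0, 0, 0.035], [-4, -18.5, -11], 0.1], [[0, 0, 0.035], [-4.7, -22, -11], 0.1], [[0, 0, 0.035], [-5.2, -24.5, -11], 0.1], [[0, 0, 0.035], [-5.6, -26, -11], 0.1], [[0, 0, 0.035], [-5.6, -26.5, -11], 0.1], [[0, 0, 0.035], [-5.6, -26.5, -11], 0.1], [[0, 0, 0.035], [-5.6, -26.5, -11], 0.1], [[0, 0, 0.035], [-5.6, -26.5, -11], 0.1]])

```text
clock: 13.47
position: [0.4381, 0.1987, 0.1728]
ee_rot: [3.141, -0.006, 0.0]
force: [0.8, -0.1, -6.2]
width: 0.673
gripper_force: 40.0
```

```bash
python3 - <<'E'
from h import *
c=cams.camera_info("wrist"); im=cams.get_image("wrist"); cv2.imwrite("pics/w4.png",im)
go([.537,.2,.024],90)
print(proj(c,[[.537,.2,.014],[.496,.1,.074],[.496,.3,.074]]))
E
```

```text
pos [0.4382 0.1987 0.1728] clock 13.5167 q7 -1.4272695771222 turn [ 0.0001 -0.0003 -0.0037] shift cm [ 9.8771 -0.166  14.8817]
[[278.7224  93.8793]
 [397.9273 138.8514]
 [159.4483 139.9228]]
```

View pics/w4.png

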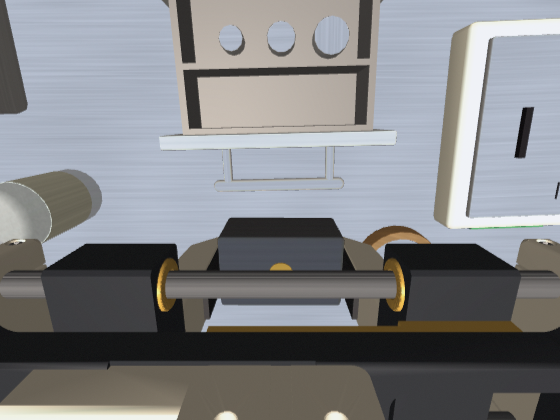

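The drawer's front panel spans (161,144) to (396,137). The slot floor lies between x≈199 and 357, rows 75–127, and the weight is held square at (281,270). I'll take one enlarged crop to read the slot corners.

```bash
python3 - <<'E'
from h import *
im=cv2.imread("pics/w4.png")
o=cv2.resize(im[52:157,150:410],None,fx=3,fy=3,interpolation=cv2.INTER_CUBIC); print(o.shape); cv2.imwrite("pics/slot.png",o)
E
```

```text
(315, 780, 3)
```

View pics/slot.png

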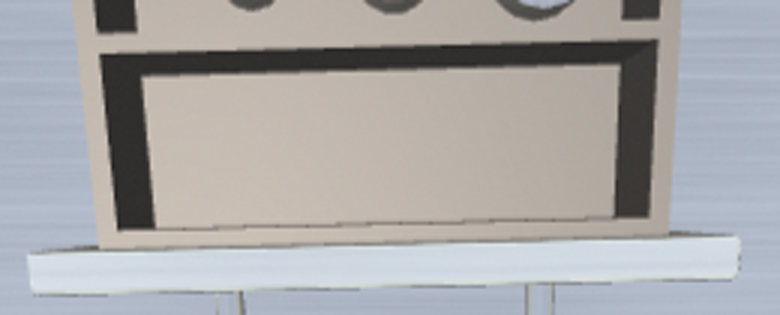

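```bash
python3 - <<'E'
from h import *
c=cams.camera_info("wrist"); f=lambda p:np.array(p)/3.+[150-.33,52-.33]
r=ray(c,f([(101,55),(658,40),(118,230),(650,217)]),.058); print("rim",r,r.mean(0))
fl=ray(c,f([(143,75),(621,64)]),.014); print("floorback",fl)
p=ray(c,f([(33,292),(740,278)]),.074); print("panel",p,p.mean(0))
A=lambda a,b:np.degrees(np.arctan2(*(a-b)[:2]*[-1,1]))
print(A(r[0],r[1]),A(r[2],r[3]),A(fl[0],fl[1]),A(p[0],p[1]))
# held weight: bottom front edge, top front edge (z rel TCP -.010,+.024)
tz=readout.observe()["position"][2]
w=ray(c,[[222,236],[340,236],[226.5,219.5],[335.5,219.5]],tz+.024); print(w)
w=ray(c,[[222,219.5],[340,219.5]],tz-.01); print(w,np.linalg.norm(w[1]-w[0]))
E
```

```text
rim [[0.5525 0.2798 0.058 ]
 [0.5556 0.1242 0.058 ]
 [0.5051 0.2791 0.058 ]
 [0.508  0.123  0.058 ]] [0.5303 0.2015 0.058 ]
floorback [[0.5533 0.2797 0.014 ]
 [0.5559 0.1237 0.014 ]]
panel [[0.4886 0.2998 0.074 ]
 [0.4915 0.1009 0.074 ]] [0.49   0.2004 0.074 ]
1.1555128145634934 1.08556716447675 0.9562359318912509 0.847452555943425
[[0.4576 0.2267 0.1968]
 [0.4573 0.1702 0.1968]
 [0.4659 0.2241 0.1968]
 [0.4656 0.1728 0.1968]]
[[0.4547 0.2333 0.1628]
 [0.4544 0.1636 0.1628]] 0.06969145801303363
```

```bash
python3 - <<'E'
from h import *
go([.5313,.2013,.0245],91)
E
```

```text
pos [0.4382 0.1987 0.1728] clock 13.5167 q7 -1.4272695771222 turn [ 0.0001 -0.0003 -0.0212] shift cm [ 9.3067 -0.2938 14.8315]
```

Request:
drive_tool(commands=[[[0, 0, -0.02], [2, -0.1, 0], 0.1], [[0, 0, -0.021], [5, -0.2, 0], 0.1], [[0, 0, -0.021], [7.5, -0.3, 1], 0.1], [[0, 0, -0.021], [9, -0.3, 2.5], 0.1], [[0, 0, -0.021], [9.3, -0.3, 4], 0.1], [[0, 0, -0.021], [9.3, -0.3, 5], 0.1], [[0, 0, -0.021], [9.3, -0.3, 5], 0.1], [[0, 0, -0.021], [9.3, -0.3, 5], 0.1]])

```text
clock: 14.18
position: [0.5297, 0.2024, 0.1221]
ee_rot: [3.141, 0.029, -0.003]
force: [-0.1, 0.1, -5.1]
width: 0.672
gripper_force: 40.0
```

```bash
python3 - <<'E'
from h import *
go([.5313,.2013,.0245],91)
E
```

```text
pos [0.5297 0.2024 0.1221] clock 14.1833 q7 -1.306192282632273 turn [0.0006 0.002  0.0012] shift cm [0.1813 0.1104 9.7641]
```

Request:
drive_tool(commands=[[[0, 0, 0], [0, 0, 0], 0.1], [[0, 0, 0], [0, 0, 0], 0.1]])

```text
clock: 14.35
position: [0.5308, 0.2034, 0.1234]
ee_rot: [-3.141, -0.031, -0.001]
force: [-0.2, -0.4, -6.2]
width: 0.671
gripper_force: 40.0
```

```bash
python3 - <<'E'
from h import *
go([.5313,.2013,.0245],91)
E
```

```text
pos [0.5308 0.2034 0.1234] clock 14.35 q7 -1.3061350686249176 turn [-0.0007 -0.0008  0.0025] shift cm [0.0399 0.2174 9.8894]
```

Request:
drive_tool(commands=[[[0, 0, 0], [0.05, 0.15, 1.5], 0.1], [[0, 0, 0], [0.05, 0.15, 3], 0.1], [[0, 0, 0], [0.05, 0.15, 4.2], 0.1], [[0, 0, 0], [0.05, 0.15, 4.8], 0.1], [[0, 0, 0], [0.05, 0.15, 5.3], 0.1], [[0, 0, 0], [0.05, 0.15, 5.8], 0.1], [[0, 0, 0], [0.05, 0.15, 6.2], 0.1]])

```text
clock: 14.93
position: [0.5317, 0.2018, 0.0605]
ee_rot: [-3.141, -0.031, -0.001]
force: [-0.3, -0.2, -6.5]
width: 0.676
gripper_force: 40.0
```

Request:
drive_tool(commands=[[[0, 0, 0], [0, 0, 0.5], 0.1], [[0, 0, 0], [0, 0, 1], 0.1], [[0, 0, 0], [0, 0, 1.5], 0.1], [[0, 0, 0], [0, 0, 2], 0.1], [[0, 0, 0], [0, 0, 2.4], 0.1], [[0, 0, 0], [0, 0, 2.7], 0.1], [[0, 0, 0], [0, 0, 2.9], 0.1], [[0, 0, 0], [0, 0, 2.9], 0.1]])

```text
clock: 15.6
position: [0.5312, 0.2016, 0.0312]
ee_rot: [3.141, 0.031, -0.001]
force: [0.4, -0.4, -5.9]
width: 0.672
gripper_force: 40.0
```

No contact with the walls; easing down to the floor.

Request:
drive_tool(commands=[[[0, 0, 0], [0, 0, 0.15], 0.1], [[0, 0, 0], [0, 0, 0.3], 0.1], [[0, 0, 0], [0, 0, 0.4], 0.1], [[0, 0, 0], [0, 0, 0.5], 0.1], [[0, 0, 0], [0, 0, 0.5], 0.1]])

```text
clock: 16.02
position: [0.5313, 0.2017, 0.0264]
ee_rot: [-3.141, -0.031, 0.0]
force: [-0.6, -0.3, -6.7]
width: 0.672
gripper_force: 40.0
```

Request:
drive_tool(commands=[[[0, 0, 0], [0, 0, 0.05], 0.1], [[0, 0, 0], [0, 0, 0.1], 0.1], [[0, 0, 0], [0, 0, 0.1], 0.1]])

```text
clock: 16.27
position: [0.5314, 0.2017, 0.0255]
ee_rot: [-3.141, -0.031, 0.0]
force: [0.3, 0.4, -7.0]
width: 0.674
gripper_force: 40.0
```

Request:
drive_tool(commands=[[[0, 0, 0], [0, 0, 0.05], 0.1], [[0, 0, 0], [0, 0, 0.1], 0.1], [[0, 0, 0], [0, 0, 0.1], 0.1]])

```text
clock: 16.52
position: [0.5315, 0.2017, 0.0247]
ee_rot: [-3.141, -0.031, -0.0]
force: [0.0, -0.5, -4.5]
width: 0.674
gripper_force: 40.0
```

Request:
drive_tool(commands=[[[0, 0, 0], [0, 0, 0.04], 0.1], [[0, 0, 0], [0, 0, 0.07], 0.1], [[0, 0, 0], [0, 0, 0.07], 0.1]])

```text
clock: 16.77
position: [0.5322, 0.2017, 0.0246]
ee_rot: [-3.141, -0.031, -0.002]
force: [-0.7, 0.4, 4.6]
width: 0.673
gripper_force: 40.0
```

Request:
drive_tool(commands=[[[0, 0, 0], [0, 0, -0.04], 0.1], [[0, 0, 0], [0, 0, -0.04], 0.25], [[0, 0, 0], [0, 0, -0.04], 0.4], [[0, 0, 0], [0, 0, -0.04], 0.6], [[0, 0, 0], [0, 0, -0.04], 0.6], [[0, 0, 0], [0, 0, -0.04], 0.6], [[0, 0, 0], [0, 0, -1], 0.6], [[0, 0, 0], [0, 0, -3], 0.6], [[0, 0, 0], [0, 0, -6], 0.6], [[0, 0, 0], [0, 0, -9], 0.6], [[0, 0, 0], [0, 0, -12], 0], [[0, 0, 0], [-3, 0, -13], -0.5], [[0, 0, 0], [-7, 0, -13], -1], [[0, 0, 0], [-10.5, 0, -13], -1], [[0, 0, 0], [-12, 0, -13], -1], [[0, 0, 0], [-12.5, 0, -13], -1], [[0, 0, 0], [-12.5, 0, -13], -1], [[0, 0, 0], [-12.5, 0, -13], -1], [[0, 0, 0], [-12.5, 0, -13], -1]])

```text
clock: 18.35
position: [0.4079, 0.1993, 0.1544]
ee_rot: [-3.141, -0.031, -0.003]
force: [0.6, -0.1, 0.1]
width: 0.196
gripper_force: 0.0
```

```bash
python3 - <<'E'
from h import *
c=cams.camera_info("wrist"); im=cams.get_image("wrist"); cv2.imwrite("pics/w5.png",im)
go([.4,.2013,.04],91)
print(proj(c,[[.455,.2013,.056]]))
E
```

```text
pos [0.4079 0.1991 0.1542] clock 18.4 q7 -1.4502859751302581 turn [ 0.0003 -0.0015  0.0017] shift cm [-0.7997 -0.2414 11.4204]
[[279.2024 152.6061]]
```

View pics/w5.png

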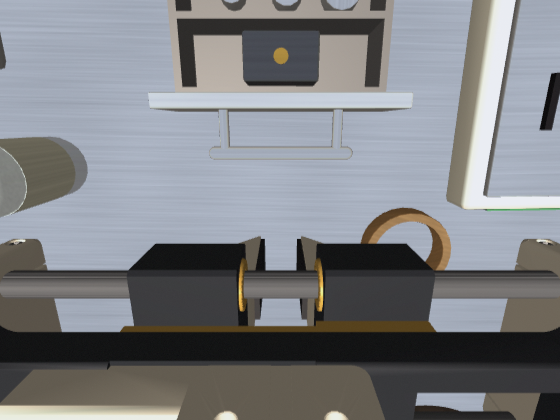

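The wrist view shows the weight lying flat in the slot at (281,56), with the handle bar at (281,153) as predicted. Next I'll lower the closed fingers in front of the bar and push.

Request:
drive_tool(commands=[[[0, 0, 0], [-0.3, -0.2, 3], -1], [[0, 0, 0], [-0.3, -0.2, 6], -1], [[0, 0, 0], [-0.3, -0.2, 9], -1], [[0, 0, 0], [-0.3, -0.2, 11], -1], [[0, 0, 0], [-0.3, -0.2, 11.4], -1], [[0, 0, 0], [-0.3, -0.2, 11.4], -1], [[0, 0, 0], [1, -0.2, 11.4], -1], [[0, 0, 0], [2, -0.2, 11.4], -1], [[0, 0, 0], [2.6, -0.2, 11.4], -1], [[0, 0, 0], [3, -0.2, 11.4], -1], [[0, 0, 0], [3.4, -0.2, 11.4], -1], [[0, 0, 0], [3.8, -0.2, 11.4], -1], [[0, 0, 0], [4.2, -0.2, 11.4], -1]])

```text
clock: 19.48
position: [0.4481, 0.2021, 0.0399]
ee_rot: [-3.141, -0.031, 0.001]
force: [-1.0, -0.4, 1.2]
width: 0.001
gripper_force: 0.9
```

Request:
drive_tool(commands=[[[0, 0, 0], [0.4, 0, 0], -1], [[0, 0, 0], [0.8, 0, 0], -1], [[0, 0, 0], [1.3, 0, 0], -1], [[0, 0, 0], [1.9, 0, 0], -1], [[0, 0, 0], [2.5, 0, 0], -1], [[0, 0, 0], [3.1, 0, 0], -1], [[0, 0, 0], [3.7, 0, 0], -1], [[0, 0, 0], [4.3, 0, 0], -1], [[0, 0, 0], [4.9, 0, 0], -1], [[0, 0, 0], [5.5, 0, 0], -1], [[0, 0, 0], [6.1, 0, 0], -1], [[0, 0, 0], [6.7, 0, 0], -1], [[0, 0, 0], [7.2, 0, 0], -1], [[0, 0, 0], [7.6, 0, 0], -1], [[0, 0, 0], [8, 0, 0], -1]])

```text
clock: 20.73
position: [0.5288, 0.2036, 0.0398]
ee_rot: [-3.141, -0.031, 0.0]
force: [-1.3, 0.8, 1.2]
width: 0.005
gripper_force: 0.9
```

```bash
python3 - <<'E'
from h import *
im=cams.get_image("side"); a=cams.get_image("scene")
cv2.imwrite("pics/push.png",np.hstack([cv2.resize(im[190:400,80:360],(400,300)),cv2.resize(a[80:230,270:470],(400,300))]))
print(readout.observe()["force"])
E
```

```text
[0.0624 0.3345 0.2216]
```

View pics/push.png

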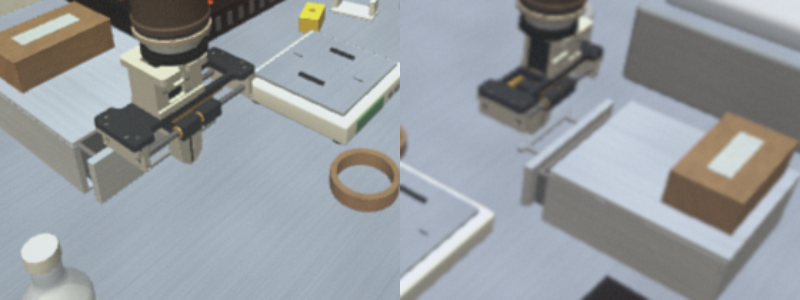

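The drawer is moving in freely and looks about 1–2 cm from shut. I'll finish slowly and watch the force.

Request:
drive_tool(commands=[[[0, 0, 0], [0.25, 0, 0], -1], [[0, 0, 0], [0.5, 0, 0], -1], [[0, 0, 0], [0.75, 0, 0], -1], [[0, 0, 0], [1, 0, 0], -1]])

```text
clock: 21.17
position: [0.5384, 0.2035, 0.0398]
ee_rot: [3.141, 0.031, -0.0]
force: [-1.7, -1.0, 0.6]
width: 0.008
gripper_force: 0.8
```

Request:
drive_tool(commands=[[[0, 0, 0], [0.2, 0, 0], -1], [[0, 0, 0], [0.4, 0, 0], -1]])

```text
clock: 21.33
position: [0.5425, 0.2037, 0.0398]
ee_rot: [3.141, 0.031, -0.0]
force: [-1.2, -0.7, 0.5]
width: 0.002
gripper_force: 0.8
```

Request:
drive_tool(commands=[[[0, 0, 0], [0.2, 0, 0], -1], [[0, 0, 0], [0.4, 0, 0], -1]])

```text
clock: 21.5
position: [0.5465, 0.2038, 0.0398]
ee_rot: [3.141, 0.031, -0.0]
force: [-1.2, -1.7, 0.1]
width: 0.005
gripper_force: 0.8
```

Request:
drive_tool(commands=[[[0, 0, 0], [0.2, 0, 0], -1], [[0, 0, 0], [0.4, 0, 0], -1], [[0, 0, 0], [0.5, 0, 0], -1]])

```text
clock: 21.75
position: [0.5517, 0.2041, 0.0399]
ee_rot: [-3.141, -0.031, -0.0]
force: [-1.0, -1.1, 0.5]
width: 0.003
gripper_force: 0.7
```

Request:
drive_tool(commands=[[[0, 0, 0], [0.15, 0, 0], -1], [[0, 0, 0], [0.3, 0, 0], -1]])

```text
clock: 21.92
position: [0.5544, 0.2042, 0.0398]
ee_rot: [-3.141, -0.031, 0.0]
force: [-4.7, -1.8, 1.8]
width: 0.006
gripper_force: 3.4
```

Request:
drive_tool(commands=[[[0, 0, 0], [0.15, 0, 0], -1], [[0, 0, 0], [0.3, 0, 0], -1]])

```text
clock: 22.08
position: [0.5544, 0.2042, 0.0396]
ee_rot: [-3.141, -0.031, 0.009]
force: [-17.6, -2.1, 14.8]
width: 0.004
gripper_force: 8.9
```

Request:
drive_tool(commands=[[[0, 0, 0], [-0.6, 0, 0], -1], [[0, 0, 0], [-2, 0, 0], -1], [[0, 0, 0], [-5, 0, 0], -1], [[0, 0, 0], [-9, 0, -2], -1], [[0, 0, 0], [-13, 0, -6], -1], [[0, 0, 0], [-16, 0, -10], -1], [[0, 0, 0], [-16, 0, -14], -1], [[0, 0, 0], [-16, 0, -16], -1], [[0, 0, 0], [-16, 0, -16], -1], [[0, 0, 0], [-16, 0, -16], -1]])

```text
clock: 22.92
position: [0.3984, 0.2028, 0.2019]
ee_rot: [-3.135, -0.035, -0.005]
force: [0.9, -0.3, -0.2]
width: 0.001
gripper_force: 0.0
```

```bash
python3 - <<'E'
from h import *
im=cams.get_image("side"); a=cams.get_image("scene"); w=cams.get_image("wrist")
f=lambda x:cv2.resize(x,(400,300))
cv2.imwrite("pics/end.png",np.vstack([np.hstack([f(im[190:400,50:330]),f(a[80:230,270:470])]),np.hstack([f(w),f(a)])]))
s=readout.observe();print(s["position"],s["force"],s["clock"])
E
```

```text
[0.397  0.2012 0.1991] [ 0.9077  0.449  -0.2071] 23.0667
```

View pics/end.png

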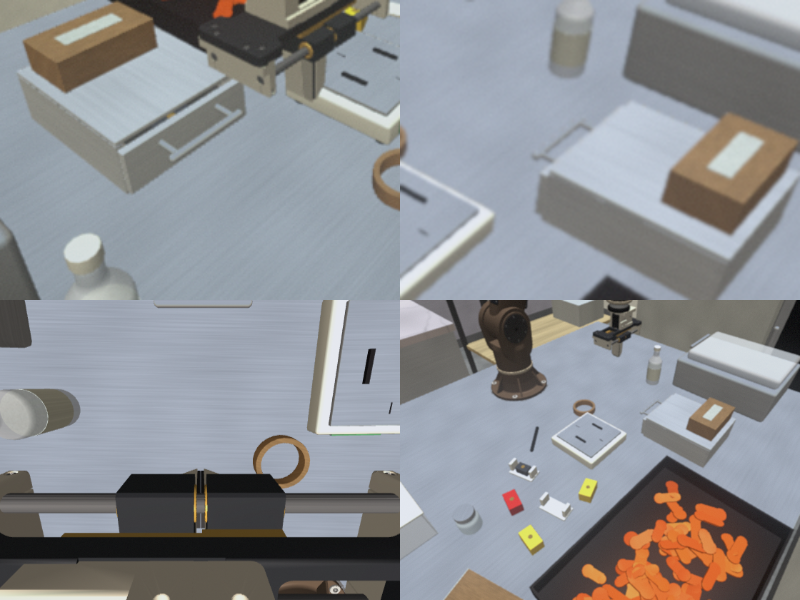

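The drawer front is flush with the cabinet, with the weight's brass dot just visible in the slit. The large weight's cradle is empty, the small weight hasn't moved and the arm is clear, so I'm handing the job in.

```bash
python3 -c "
from cell import job
print(job.sign_off())"
```

```text
the job is handed in; nothing more can be done
None
```

The large weight was set in the middle of the scale's pan and let go for over a second, then taken by its ends, laid flat in the drawer's front slot, and the drawer pushed shut; the small weight was not moved, and the job was handed in at about 23 s.

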